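# Hold the laser engraver's lid on its balance point

### The arm

A 6-joint arm with a two-finger parallel gripper is mounted at the origin on a cart in front of the work surface, level with it; the furniture and walls round the work are solid. World frame = base frame: x ahead of the robot, y to its left, z up, the work surface at z = 0. Lengths are in mm, angles in rad, forces in N, time in s.
With the tool pointing down it reaches from about 275 to 750 mm from the base axis. Payload 10.2 kg.
Tool frame: the origin (TCP) lies between the finger pads; the fingertips stand 14 mm ahead of it and the grasp point (between the pads) lies 5 mm behind it (tip_reach is the distance from the TCP to the fingertips, in mm); z points along the fingers, y is the line along which they close (so a half turn about z gives the same grasp; the last joint's range is limited). The gripper opens to 85 mm and grips with 20 to 120 N. Pads are 22 mm wide; open, the fingers measure 114 mm over their backs; the gripper's body (76 mm by 85 mm) begins 54 mm behind the grasp point. The pads swing forward as they close: fully open they stand 13 mm farther back than shut.
Start: joints at [-1.566, 0.313, 1.498, -0, 1.331, -0.223], TCP at [118.55, -511.446, 245.294] pointing down, gripper open.
Joint ranges: [-2.94, 2.94], [-0.97, 2.17], [0.19, 2.56], [-1.23, 4.37], [0.02, 3.11], [-2.88, 2.88]. Speed limits (rad/s): [2.39, 2.39, 3.01, 3.14, 3.14, 3.14].

### API

Orientations are given as a unit quaternion [w, x, y, z].
In Python, from rig import * gives the robot as it stands.
- The arm moves only by the tool arm_command, never from a script. Its argument "steps" is a list that holds one entry, the list of rows, each a list of 7 numbers: the opening, from 0 (shut) to 1 (fully open), then the shift along the tool's x, y, z each as a share of 0.05 m, from -1 to 1, then the turn, a rotation vector about the tool's x, y, z each as a share of 0.15 rad, from -1 to 1. A call has 1 to 8 rows; each row shifts and turns the commanded pose from where the row before left it, along the tool's axes as they then stand; what a row does not reach is not made up. A row lasts 1/8 s, in which the tool goes at most 62.5 mm and 10.7 degrees, less where a joint would pass 70% of its speed; a pose out of reach is approached as far as the arm can. A call with a number of a shift or a turn outside -1 to 1 is refused whole. A call with a gripper value outside its range is refused whole. The fingers move at their own pace and stop on an object; "squeeze" is the grip in N (left out, the last holds). Time passes only in rows, so rows that do not move let the fingers close. It gives the time, the measured TCP pose, the force, the opening and the grip force at its end, in the units of the state.
- sense(): the state, without advancing time (a new reading comes with each control period).
- capture(name): name is "scene" or "top" or "wrist"; returns the picture (480x640x3 uint8, red, green, blue); there is no depth.
- get_calibration(name): a dict with "intrinsics" (3x3 intrinsics, pixels), "D" ([k1, k2, p1, p2, k3] as OpenCV has them; the pictures are not rectified), "rvec" (rotation vector, rad) and "tvec" (3), from world to camera coordinates, as OpenCV has them; the wrist camera has in their place "T_tool_cam" (4x4, takes a point from camera to tool coordinates, whose origin is the TCP and whose axes are the flange's). Camera axes: x right, y down, z forward; pixel columns grow to the right and rows downward; lengths in mm; the calibration is good to about 2 mm. A picture is of the moment at which its call begins: read the wrist's pose just before it. get_calibration takes no time and is no camera call.
- finish_job(): hands the job in; it is judged then, once.
The state is a dict: "time_s": time; "joints": joint angles; "dq": joint speeds; "tau": joint torques, N m; "eef_pos": TCP position; "ee_rot": TCP orientation; "force": force on the tool from outside, world axes, zero at the start; "wrist_torque": the same for the moment, N m; "grip_width": opening from 0.0 (shut) to 1.0 (fully open); "grip_force": force on a finger pad.
Only numpy, scipy, OpenCV 4.12 (cv2) and the standard library are available. Lean on these libraries where they do the work, as an engineer would, in place of code of your own. Each camera call takes 0.05 s, during which the arm holds its last target. There are 200 camera calls.

### The job

The folding stay that props up the laser engraver's amber lid is off and lies on the bench, and a colleague is about to screw it back on. The lid has been left either shut or thrown back: take it by its handle, swing it to its balance point, where it wants to fall neither shut nor back, and finish while still holding it there by the handle. Do not let the lid drop on the way, and leave the roll of tape, the pot and the stay where they lie.

Things in the scene. Friction and masses are not known exactly. Their poses are not given: they have to be found in the camera images.
- engraver: Compact bench laser engraver, grey and dark, fixed to the bench; 178 mm deep (x), 241 mm wide (y), 88 mm high with the lid shut. Origin: centre of its underside, on the bench. Its x axis points from its front, where the red button is, to its back, z up; the front faces the robot, turned by at most 0.25 rad. A 50 mm deep electronics deck lies behind the hinge, 86 mm high.
- hinge (a point): Midpoint of the lid's hinge line, 32.5 mm behind the engraver's origin and 88 mm above the bench, fixed; axes as the engraver's: the hinge line runs along y.
- lid: The lid: amber window in a black frame with dark skirts 35 mm deep at front and sides and a heavy light bar inside near the hinge; 240 mm wide, 122 mm from hinge to front face, 0.6 kg (varies), a handle on its front. Origin at the hinge; shut, its axes are the engraver's and it reaches towards -x. It swings freely, without friction or a spring, and falls to a stop if let go.
- lid_angle (a joint): Angle of the lid about the hinge, rad: 0 shut (lid level), 1.57 with the window upright, 2.08 thrown back against its stop. Because of the light bar inside, the balance point lies past upright, at 1.78 rad (102 degrees from shut). At the start the lid rests either shut or thrown back.
- grip (a point): Middle of the handle's bar, moving with the lid: lid frame (-0.160, 0, -0.010). The handle is a steel bow of 10 mm round bar, parallel to the hinge, straight for 80 mm, 33 mm clear of the lid's front so that a finger fits between. The bar can turn between the finger pads. Bar height: 78 mm above the bench shut, 247 mm at the balance point (23 mm behind the hinge), 232 mm thrown back.
- stay: The lid stay that is off: two folding flat steel links, about 76 x 45 mm, 7 mm thick, lying to the right of the engraver; loose. Origin under its longer link's middle.
- tape: Roll of cream masking tape, 96 mm across, 25 mm high, lying to the left of the engraver; loose. Origin: centre of its underside.
- pot: Small clear pot with a white lid and press studs in it, 51 mm across, 34 mm high, standing left of the engraver's back; loose. Origin: centre of its underside.

How it is judged:
By the outcome, as a careful person would: the job done as asked, in the order asked, and still so for the second after the job is handed in, while the arm keeps its last pose, push and grip.
It also fails if it takes over 38 s, if anything falls off the work surface, if the arm or the gripper's body presses on something with over 40 N, if the wrist force passes 120 N, or if a joint passes its speed limit or range.

## Working session

There is one attempt and no reset: what is moved stays moved. The work goes in short steps, Python scripts to look and compute and a tool call to move; the robot and the scene stay as the last step left them, time stands still between calls to the robot, and variables do not carry over. Pictures are saved under pics/ and viewed, at most 10 in all, crops included, and the job is handed in when it is done.

Besides the shell and the picture viewer there is one more tool, called after "Emit:" in YAML: its name, and indented under it one key for each argument. arm_command: Moves the arm, as the interface text tells. Its arguments: {"type":"object","properties":{"steps":{"type":"array"},"squeeze":{"type":"number"}},"required":["steps"]}

```bash
mkdir -p pics; ls; python3 - <<'E'
from rig import *
import cv2,numpy as np
s=sense();print(s)
for n in("scene","top"):
    cv2.imwrite(f"pics/{n}0.png",capture(n)[:,:,::-1])
    c=get_calibration(n);R=cv2.Rodrigues(np.array(c["rvec"],float))[0];print(n,c["intrinsics"],c["D"],"pos",-R.T@np.array(c["tvec"]).ravel(),R)
print(get_calibration("wrist"))
E
```

```text
pics
{'time_s': 0.0, 'joints': array([-1.56638664e+00,  3.13459025e-01,  1.49844628e+00,  2.40867771e-06,
        1.33098361e+00, -2.23390692e-01]), 'dq': array([ 3.34515203e-04,  8.50669350e-04, -1.76555545e-05,  2.03433995e-04,
       -7.51071111e-04,  3.70467742e-04]), 'tau': array([ 1.59133891e-03, -4.12264180e+01, -2.59739882e+01, -8.09506651e-05,
        4.22146084e-03,  1.26620122e-05]), 'eef_pos': array([ 118.55591601, -511.19403664,  244.72697853]), 'ee_rot': array([-6.44124096e-04,  9.93520207e-01,  1.13653765e-01,  7.19853869e-05]), 'force': array([-0.09971811, -0.22704676,  1.13535911]), 'wrist_torque': array([-0.02038222,  0.00902713,  0.00405515]), 'grip_force': 0.0, 'grip_width': 0.9988875850893834}
scene [[577.74772861   0.         321.43163348]
 [  0.         577.74772861 234.95962034]
 [  0.           0.           1.        ]] [0.01902122 0.         0.         0.         0.        ] pos [ 375.94414565 -886.50740575  688.50495435] [[ 0.97657253 -0.21496531 -0.00979846]
 [-0.1251511  -0.53033252 -0.83850141]
 [ 0.17505227  0.82008374 -0.54481131]]
top [[479.81762518  
[... 238 characters left out ...]
99990425  0.00637681]
 [-0.98938826 -0.01307518 -0.14470628]
 [ 0.1447758  -0.00453193 -0.98945411]]
{'intrinsics': array([[374.53383592,   0.        , 312.9769994 ],
       [  0.        , 374.53383592, 236.67570575],
       [  0.        ,   0.        ,   1.        ]]), 'D': array([-0.0742624,  0.       ,  0.       ,  0.       ,  0.       ]), 'T_tool_cam': array([[ 5.23339835e-04, -9.56080010e-01, -2.93105339e-01,
         7.46030492e+01],
       [ 9.99997765e-01, -9.99862477e-05,  2.11164191e-03,
        -1.15884714e-01],
       [-2.04820512e-03, -2.93105790e-01,  9.56077822e-01,
        -1.28352286e+02],
       [ 0.00000000e+00,  0.00000000e+00,  0.00000000e+00,
         1.00000000e+00]])}
```

View pics/scene0.png

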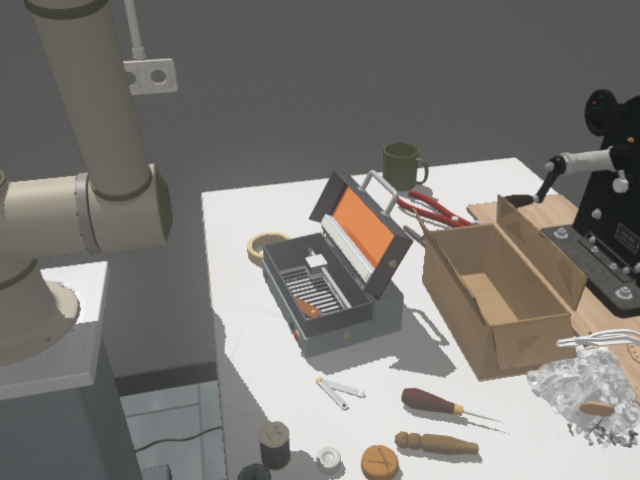

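View pics/top0.png

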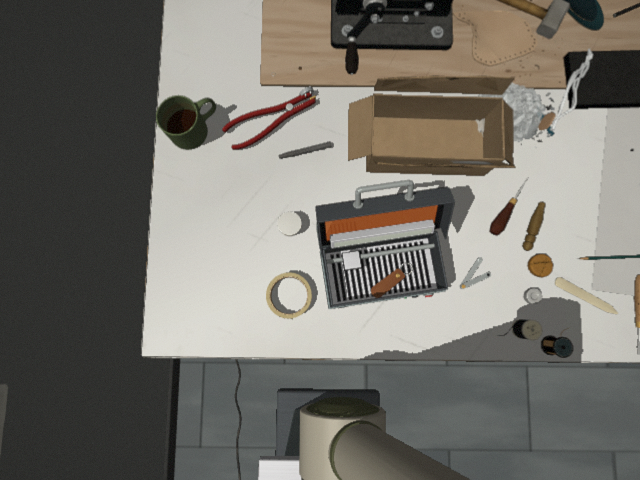

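The lid is thrown back. In the top view the handle's bar runs from about (357,190) to (412,184). The tape is at (290,295), the pot at (290,223) and the stay at (475,273). A cardboard box stands behind the engraver, with its near edge at row 172.

```bash
cat > h.py <<'E'
import cv2,numpy as np
from rig import *
def cal(n):
    c=get_calibration(n);return np.array(c["intrinsics"]),np.array(c["D"]),cv2.Rodrigues(np.array(c["rvec"],float))[0],np.array(c["tvec"],float).ravel()
def ray(n,p):
    K,D,R,t=cal(n);u=cv2.undistortPoints(np.array([[p]],float),K,D)[0,0]
    return -R.T@t,R.T@np.array([u[0],u[1],1])
def onz(n,p,z):
    o,d=ray(n,p);return o+d*(z-o[2])/d[2]
def proj(n,P):
    K,D,R,t=cal(n);return cv2.projectPoints(np.array(P,float).reshape(-1,3),cv2.Rodrigues(R)[0],t,K,D)[0][:,0]
def tri(a,pa,b,pb):
    o1,d1=ray(a,pa);o2,d2=ray(b,pb)
    s=np.linalg.lstsq(np.c_[d1,-d2],o2-o1,rcond=None)[0]
    P,Q=o1+d1*s[0],o2+d2*s[1];return (P+Q)/2,np.linalg.norm(P-Q)
E
python3 - <<'E'
from h import *
t=cv2.imread('pics/top0.png');s=cv2.imread('pics/scene0.png')
a=cv2.resize(t[165:315,300:500],None,fx=4,fy=4,interpolation=cv2.INTER_CUBIC)
b=cv2.resize(s[160:310,250:450],None,fx=4,fy=4,interpolation=cv2.INTER_CUBIC)
cv2.imwrite('pics/ct.png',a);cv2.imwrite('pics/cs.png',b)
A,B=onz('top',(357,189),232.5),onz('top',(411,184),232.5);print(A,B,np.linalg.norm(A-B))
E
```

```text
[653.29194432 -20.17817744 232.5       ] [ 663.29996088 -112.00469062  232.5       ] 92.37028157338155
```

View pics/ct.png

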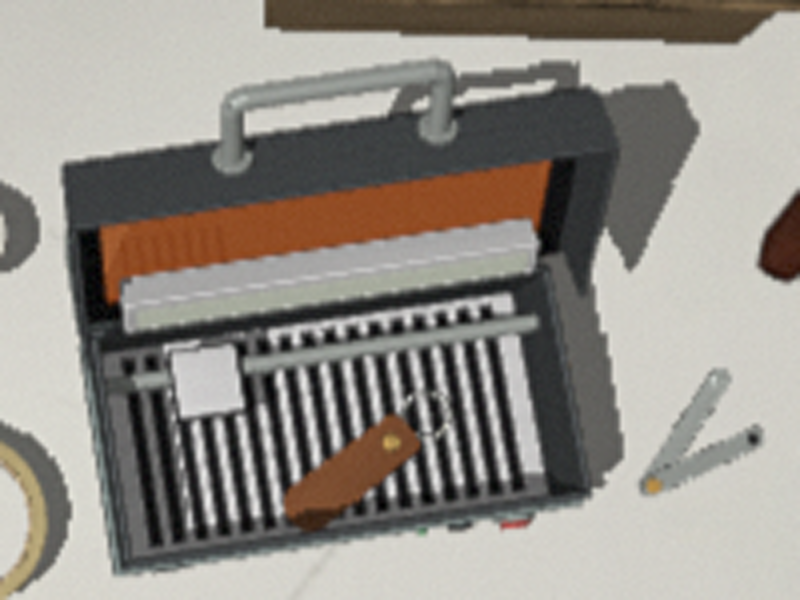

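View pics/cs.png

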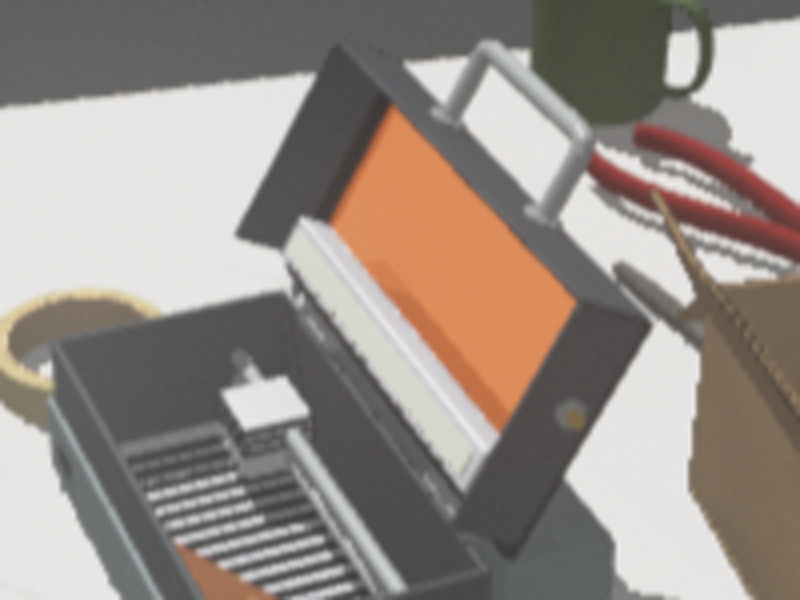

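The crops show the bar's centreline corners. In the top view they are (359.2,190) and (410.2,182.3); in the scene view they are (372.5,172.5) and (396.2,195). The box flap's tip is at about (414,209) in the scene view.

```bash
python3 - <<'E'
from h import *
L=tri('top',(358.9,189.7),'scene',(372.3,172.3));Rr=tri('top',(409.9,182),'scene',(396,194.8))
print(L,Rr);a=L[0];b=Rr[0];print(np.linalg.norm(a-b),'yaw',np.arctan2((b-a)[0],(a-b)[1]),(a+b)/2)
A,B=onz('top',(358.9,189.7),232.5),onz('top',(409.9,182),232.5);print((A+B)/2,np.arctan2((B-A)[0],(A-B)[1]))
for p in [(349,160),(349,100),(373,96),(374,80)]:print(p,tri('top',p,'scene',(413.75,208.75)))
# hinge check: engraver front corners top edge z~88
for p in[(112,570),(590,490),(62,165),(612,95)]:print(p,onz('top',(300+p[0]/4-.4,165+p[1]/4-.4),86 if p[1]>300 else 200))
E
```

```text
(array([652.15177715, -23.45183949, 231.44670551]), np.float64(0.45729473254291353)) (array([ 666.42989281, -110.18980574,  231.89098951]), np.float64(0.9902963837434804))
87.90640911490605 yaw 0.16314894104538374 [659.29083498 -66.82082261 231.66884751]
[659.44456726 -66.79392364 232.5       ] 0.1672339308946022
(349, 160) (array([736.17820368, -13.38126975, 139.8790287 ]), np.float64(5.509313687175143))
(349, 100) (array([792.01685403,  -4.21835407, 152.56727915]), np.float64(103.76557119482155))
(373, 96) (array([780.3881892 , -45.1752208 , 181.45468855]), np.float64(116.16839190647083))
(374, 80) (array([791.81423036, -45.28007889, 189.2873879 ]), np.float64(143.5015984101056))
(112, 570) [454.79151804  24.09546472  86.        ]
(590, 490) [ 496.26833802 -208.89694013   86.        ]
(62, 165) [630.14425588  50.57750648 200.        ]
(612, 95) [ 665.06590828 -192.11255668  200.        ]
```

```bash
cat >> h.py <<'E'
from scipy.spatial.transform import Rotation as Ro
PSI=0.165
ex=np.array([np.cos(PSI),np.sin(PSI),0]);ey=np.array([-np.sin(PSI),np.cos(PSI),0])
RT=Ro.from_matrix(np.c_[ey,ex,[0,0,-1]])
def plan(target,n,g):
    s=sense();p=np.array(s["eef_pos"]);w,x,y,z=s["ee_rot"];r=Ro.from_quat([x,y,z,w])
    dr=(r.inv()*RT).as_rotvec()/n
    for i in range(n):
        d=(np.array(target)-p)/n
        v=(r*Ro.from_rotvec(dr*i)).inv().apply(d)/50
        print([g]+[float(q) for q in np.round(np.r_[v,dr/.15],2)],",")
E
python3 -c "
from h import *
plan([659.4,-66.8,300],16,0.4)"
```

```text
[0.4, 0.78, -0.39, -0.07, -0.0, -0.0, -0.63] ,
[0.4, 0.82, -0.31, -0.07, -0.0, -0.0, -0.63] ,
[0.4, 0.84, -0.23, -0.07, -0.0, -0.0, -0.63] ,
[0.4, 0.86, -0.15, -0.07, -0.0, -0.0, -0.63] ,
[0.4, 0.87, -0.07, -0.07, -0.0, -0.0, -0.63] ,
[0.4, 0.87, 0.01, -0.07, -0.0, -0.0, -0.63] ,
[0.4, 0.87, 0.09, -0.07, -0.0, -0.0, -0.63] ,
[0.4, 0.86, 0.17, -0.07, -0.0, -0.0, -0.63] ,
[0.4, 0.84, 0.25, -0.07, -0.0, -0.0, -0.63] ,
[0.4, 0.81, 0.33, -0.07, -0.0, -0.0, -0.63] ,
[0.4, 0.78, 0.41, -0.07, -0.0, -0.0, -0.63] ,
[0.4, 0.73, 0.48, -0.07, -0.0, -0.0, -0.63] ,
[0.4, 0.69, 0.54, -0.07, -0.0, -0.0, -0.63] ,
[0.4, 0.63, 0.61, -0.07, -0.0, -0.0, -0.63] ,
[0.4, 0.57, 0.66, -0.07, -0.0, -0.0, -0.63] ,
[0.4, 0.51, 0.71, -0.07, -0.0, -0.0, -0.63] ,
```

Emit:
arm_command:
  steps:
    - [[0.4,0.78,-0.39,-0.07,0,0,-0.63],[0.4,0.82,-0.31,-0.07,0,0,-0.63],[0.4,0.84,-0.23,-0.07,0,0,-0.63],[0.4,0.86,-0.15,-0.07,0,0,-0.63],[0.4,0.87,-0.07,-0.07,0,0,-0.63],[0.4,0.87,0.01,-0.07,0,0,-0.63],[0.4,0.87,0.09,-0.07,0,0,-0.63],[0.4,0.86,0.17,-0.07,0,0,-0.63]]

```text
time_s: 1.1
eef_pos: [389.3, -288.5, 273.2]
ee_rot: [-0.0, 0.881, 0.474, -0.0]
force: [0.6, -0.3, 0.6]
grip_width: 0.399
grip_force: 0.0
```

```bash
python3 -c "
from h import *
s=sense();print(s['eef_pos'],s['force'],s['grip_width'],s['time_s'])
plan([659.4,-66.8,300],8,0.4)"
```

```text
[ 389.32760636 -288.49243889  273.22269439] [ 0.59206147 -0.29519106  0.59950298] 0.3991816340916316 1.1
[0.4, 0.83, 0.26, -0.07, -0.0, -0.0, -0.62] ,
[0.4, 0.81, 0.33, -0.07, -0.0, -0.0, -0.62] ,
[0.4, 0.77, 0.41, -0.07, -0.0, -0.0, -0.62] ,
[0.4, 0.73, 0.48, -0.07, -0.0, -0.0, -0.62] ,
[0.4, 0.68, 0.55, -0.07, -0.0, -0.0, -0.62] ,
[0.4, 0.63, 0.61, -0.07, -0.0, -0.0, -0.62] ,
[0.4, 0.57, 0.66, -0.07, -0.0, -0.0, -0.62] ,
[0.4, 0.5, 0.71, -0.07, -0.0, -0.0, -0.62] ,
```

Emit:
arm_command:
  steps:
    - [[0.4,0.83,0.26,-0.07,0,0,-0.62],[0.4,0.81,0.33,-0.07,0,0,-0.62],[0.4,0.77,0.41,-0.07,0,0,-0.62],[0.4,0.73,0.48,-0.07,0,0,-0.62],[0.4,0.68,0.55,-0.07,0,0,-0.62],[0.4,0.63,0.61,-0.07,0,0,-0.62],[0.4,0.57,0.66,-0.07,0,0,-0.62],[0.4,0.5,0.71,-0.07,0,0,-0.62]]

```text
time_s: 2.1
eef_pos: [660.6, -68.8, 300.9]
ee_rot: [-0.0, 0.648, 0.761, -0.0]
force: [-0.4, -1.1, 0.7]
grip_width: 0.399
grip_force: 0.0
```

```bash
python3 -c "
from h import *
s=sense();print(s['eef_pos'],s['ee_rot'],s['joints'],s['force'],s['grip_width'],s['time_s'])
cv2.imwrite('pics/w1.png',capture('wrist')[:,:,::-1])
plan([659.4,-66.8,230],4,0.4)"
```

```text
[660.55542048 -68.77212741 300.94410726] [-3.39041014e-04  6.48311993e-01  7.61374687e-01 -1.75705977e-04] [-2.79749073e-01  6.19879303e-01  8.93933477e-01 -4.01595134e-05
  1.62854255e+00 -4.39817004e-01] [-0.4331251  -1.05315097  0.65330651] 0.3987092547238516 2.1
[0.4, -0.01, -0.02, 0.35, 0.0, -0.0, 0.0] ,
[0.4, -0.01, -0.02, 0.35, 0.0, -0.0, 0.0] ,
[0.4, -0.0, -0.02, 0.35, 0.0, -0.0, 0.0] ,
[0.4, -0.0, -0.02, 0.35, 0.0, -0.0, 0.0] ,
```

View pics/w1.png

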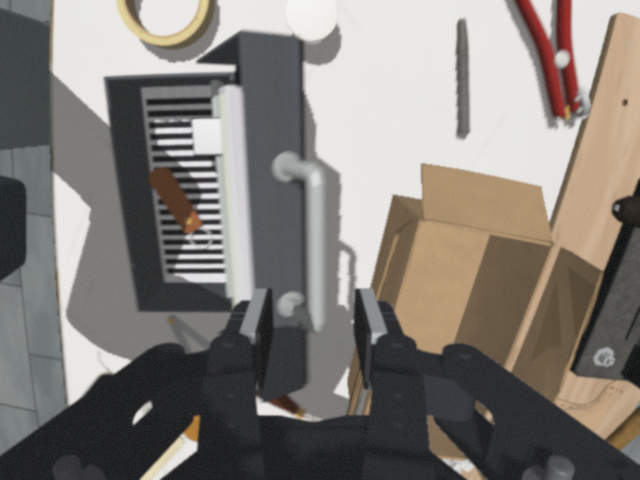

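The wrist view shows the bar vertical at column ~319, from row 178 to 325, parallel to and between the fingers (columns 268 and 358). I'll check it by casting rays at z = 232.

```bash
python3 -c "
from h import *
c=get_calibration('wrist');T=np.array(c['T_tool_cam']);p=np.array([660.6,-68.8,300.9]);s=sense();w,x,y,z=s['ee_rot'];R=Ro.from_quat([x,y,z,w])
print(s['eef_pos'])
for q in[(319,178),(318,325)]:
  u=cv2.undistortPoints(np.array([[q]],float),np.array(c['intrinsics']),np.array(c['D']))[0,0]
  d=R.apply(T[:3,:3]@np.r_[u,1]);o=p+R.apply(T[:3,3]);print(o+d*(232.5-o[2])/d[2])
"
```

```text
[662.957442   -65.2785288  300.21328054]
[655.80225755 -22.40642092 232.5       ]
[ 670.2107296  -108.53047189  232.5       ]
```

```bash
python3 -c "
from h import *
s=sense();print(s['eef_pos'],s['joints'],s['time_s'])
plan([659.9,-66.3,230],4,0.4)"
```

```text
[662.957442   -65.2785288  300.21328054] [-0.274279    0.62523143  0.88698122  0.00176653  1.62990055 -0.44140395] 2.15
[0.4, -0.0, -0.02, 0.35, 0.0, -0.0, 0.0] ,
[0.4, -0.0, -0.02, 0.35, 0.0, -0.0, 0.0] ,
[0.4, -0.0, -0.02, 0.35, 0.0, -0.0, 0.0] ,
[0.4, -0.0, -0.02, 0.35, 0.0, -0.0, 0.0] ,
```

Emit:
arm_command:
  steps:
    - [[0.4,0,0,0,0,0,0],[0.4,0,0,0,0,0,0],[0.4,0,-0.02,0.35,0,0,0],[0.4,0,-0.02,0.35,0,0,0],[0.4,0,0,0,0,0,0]]

```text
time_s: 2.78
eef_pos: [656.8, -70.9, 265.5]
ee_rot: [-0.001, 0.65, 0.76, -0.001]
force: [-0.3, -0.7, 0.5]
grip_width: 0.399
grip_force: 0.0
```

```bash
python3 -c "
from h import *
s=sense();print(s['eef_pos'],s['dq'].round(3),s['force'])
cv2.imwrite('pics/w2.png',capture('wrist')[:,:,::-1])
plan([659.9,-66.3,230],2,0.4)"
```

```text
[656.77011291 -70.87756414 265.53303096] [ 0.006 -0.012 -0.051  0.001  0.02   0.   ] [-0.27148104 -0.71206369  0.52390468]
[0.4, 0.04, 0.03, 0.37, -0.0, -0.0, -0.03] ,
[0.4, 0.04, 0.03, 0.37, -0.0, -0.0, -0.03] ,
```

View pics/w2.png

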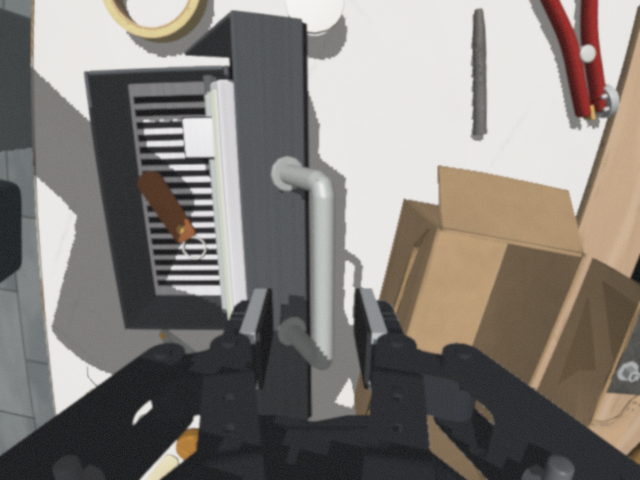

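The bar is now at column ~323, rows 185–355, still between the open fingers.

```bash
python3 -c "
from h import *
c=get_calibration('wrist');T=np.array(c['T_tool_cam']);p=np.array([656.8,-70.9,265.5]);s=sense();w,x,y,z=s['ee_rot'];R=Ro.from_quat([x,y,z,w])
print(s['eef_pos'])
P=[]
for q in[(323,186),(322,355)]:
  u=cv2.undistortPoints(np.array([[q]],float),np.array(c['intrinsics']),np.array(c['D']))[0,0]
  d=R.apply(T[:3,:3]@np.r_[u,1]);o=p+R.apply(T[:3,3]);P.append(o+d*(232.5-o[2])/d[2]);print(P[-1])
m=(P[0]+P[1])/2;print(m,np.linalg.norm(P[0]-P[1]))
plan([660,-66.5,230],3,0.4)
"
```

```text
[657.22010613 -70.81201902 266.69984411]
[653.39662009 -22.72940839 232.5       ]
[ 666.89400894 -107.09257672  232.5       ]
[660.14531451 -64.91099255 232.5       ] 85.43607947750945
[0.4, 0.03, 0.02, 0.24, -0.0, -0.0, -0.02] ,
[0.4, 0.03, 0.02, 0.24, -0.0, -0.0, -0.02] ,
[0.4, 0.03, 0.02, 0.24, -0.0, -0.0, -0.02] ,
```

Emit:
arm_command:
  steps:
    - [[0.4,0.03,0.02,0.24,0,0,-0.02],[0.4,0.03,0.02,0.24,0,0,-0.02],[0.4,0.03,0.02,0.24,0,0,-0.02],[0.4,0,0,0,0,0,0],[0.4,0,0,0,0,0,0],[0.4,0,0,0,0,0,0]]

```text
time_s: 3.58
eef_pos: [660.1, -65.3, 230.8]
ee_rot: [0.0, 0.646, 0.763, 0.0]
force: [0.5, -0.8, -0.7]
grip_width: 0.4
grip_force: 0.0
```

Emit:
arm_command:
  steps:
    - [[0.2,0,0,0,0,0,0],[0,0,0,0,0,0,0],[0,0,0,0,0,0,0],[0,0,0,0,0,0,0],[0,0,0,0,0,0,0],[0,0,0,0,0,0,0]]
  squeeze: 50

```text
time_s: 4.32
eef_pos: [660.1, -65.2, 230.6]
ee_rot: [0.0, 0.646, 0.763, 0.0]
force: [1.5, 0.6, 3.1]
grip_width: 0.095
grip_force: 48.9
```

```bash
python3 -c "
from h import *
s=sense();print(s['eef_pos'],s['dq'].round(3),s['force'],s['wrist_torque'],s['grip_width'],s['grip_force'])
"
```

```text
[660.07822788 -65.23979928 230.57907793] [-0.     0.001 -0.002  0.    -0.    -0.   ] [1.47975089 0.63150673 3.13068415] [-0.01684127 -0.20562728 -0.06007865] 0.09524564256493905 48.931764364242554
```

Emit:
arm_command:
  steps:
    - [[0,0,-0.146,-0.066,0,0,0],[0,0,-0.149,-0.058,0,0,0],[0,0,-0.152,-0.051,0,0,0],[0,0,-0.155,-0.043,0,0,0],[0,0,-0.156,-0.035,0,0,0],[0,0,-0.159,-0.028,0,0,0],[0,0,0,0,0,0,0],[0,0,0,0,0,0,0]]

```text
time_s: 5.32
eef_pos: [614.8, -72.7, 244.7]
ee_rot: [0.0, 0.646, 0.763, 0.0]
force: [2.1, 1.1, 6.5]
grip_width: 0.093
grip_force: 51.3
```

Emit:
arm_command:
  steps:
    - [[0,0,0,0,0,0,0],[0,0,0,0,0,0,0]]

```text
time_s: 5.58
eef_pos: [614.9, -72.7, 244.7]
ee_rot: [0.0, 0.646, 0.763, 0.0]
force: [2.8, 1.0, 6.2]
grip_width: 0.097
grip_force: 51.3
```

```bash
python3 -c "
from h import *
s=sense();p=s['eef_pos'];print(p,s['force'],s['grip_width'],s['grip_force'])
H=np.array([659.8,-66,0])-69.25*ex
print('ex,ey from hinge',(p-H)@ex,(p-H)@ey,'want 23.4')
for n in('scene','top'):
  im=capture(n)[:,:,::-1];cv2.imwrite(f'pics/{n}2.png',im)
  r=im[140:300,290:450] if n=='scene' else im[160:320,260:500]
  cv2.imwrite(f'pics/{n}2c.png',cv2.resize(r,None,fx=3,fy=3,interpolation=cv2.INTER_CUBIC))
a=cv2.imread('pics/scene2c.png');b=cv2.imread('pics/top2c.png')[:,:720];b=cv2.resize(b,(320,213));o=np.zeros((480,800,3),np.uint8);o[:,:480]=a;o[:213,480:]=b;cv2.imwrite('pics/both.png',o)
"
```

```text
[614.8999851  -72.7278747  244.66489769] [2.75046434 0.96639773 6.22331214] 0.0972306622993499 51.30547821521759
ex,ey from hinge 23.854732044759395 0.7384330110193006 want 23.4
```

View pics/both.png

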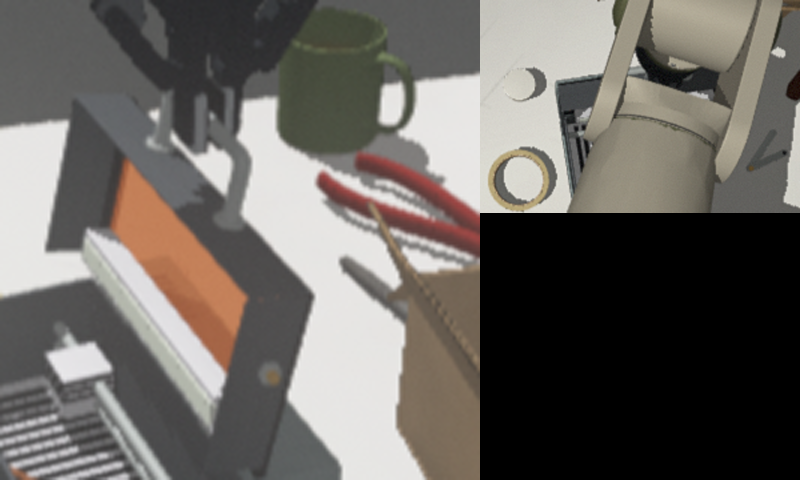

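The lid is nearly upright and held by its handle. In the scene view its top right corners are at crop (312,297) and (248,297). I'll compare these with the predicted corners at several angles.

```bash
python3 -c "
from h import *
H=np.array([659.8,-66,88])-69.25*ex
H[2]=88
print('meas',290+312/3-.3,140+297/3-.3,290+248/3-.3,140+297/3-.3)
for t in(1.72,1.75,1.78,1.81,1.84):
  P=[H+(x*np.cos(t)+z*np.sin(t))*ex+(-x*np.sin(t)+z*np.cos(t))*np.array([0,0,1])-120*ey for x,z in((-122,0),(-122,-35))]
  print(t,proj('scene',P).round(1).tolist())
"
```

```text
meas 393.7 238.7 372.3666666666667 238.7
1.72 [[389.3, 236.8], [368.8, 238.8]]
1.75 [[391.4, 236.6], [371.1, 238.0]]
1.78 [[393.5, 236.5], [373.4, 237.3]]
1.81 [[395.6, 236.5], [375.7, 236.6]]
1.84 [[397.6, 236.5], [378.0, 236.0]]
```

```bash
python3 -c "
from rig import *
print(finish_job())"
```

```text
the job is handed in; nothing more can be done
None
```

The lid started thrown back; I swung it by its handle to about 1.78 rad (camera check agrees within about 0.02) and handed the job in still gripping it, having touched nothing else; no verdict came back.

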